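Set a spring tensioner to its mark

ROBOT

A 6-joint arm with a two-finger parallel gripper is mounted at the origin on a cart in front of the work surface, level with it; the furniture and walls round the work are solid. World frame = base frame: x ahead of the robot, y to its left, z up, the work surface at z = 0. Lengths are in m, angles in rad, forces in N, time in s.
With the tool pointing down it reaches from about 0.25 to 0.775 m from the base axis. Payload 4 kg.
Tool frame: the origin (TCP) lies between the finger pads; the fingertips stand 11 mm ahead of it and the grasp point (between the pads) lies 8 mm behind it; z points along the fingers, y is the direction in which the jaws open and shut (so a half turn about z gives the same grasp; the last joint's range is limited). The gripper opens to 94 mm and grips with 3 to 60 N. Pads are 16 mm wide; open, the fingers measure 119 mm over their backs; the gripper's body (75 mm by 177 mm) begins 78 mm behind the grasp point.
Start: joints at [-1.442, 0.087, 1.371, -0, 1.684, -0.103], TCP at [0.126, -0.535, 0.217] pointing down, gripper open.
Joint ranges: [-3.1, 3.1], [-0.76, 2.03], [0.27, 2.55], [-1.08, 4.22], [0.17, 2.65], [-2.57, 2.57]. Speed limits (rad/s): [2.79, 2.79, 3.14, 3.14, 3.14, 3.14].

INTERFACE

Orientations are given as [roll, pitch, yaw] about the fixed x, y, z axes, in that order (R = Rz(yaw) Ry(pitch) Rx(roll)).
In Python, from bench import get_obs, cams, ticket gives the robot as it stands. The module is installed in compiled form; this text tells all that it offers.
- The arm moves only by the shell command python3 -m crank 'ROWS'. ROWS is JSON, a list of rows, each an object of numbers: "tx", "ty", "tz": the shift along the tool's x, y, z in cm; "twist": the turn about the tool's z in degrees; "grip": the opening, from 0 (shut) to 1 (fully open). In form: [{"tx": .., "ty": .., "tz": .., "twist": .., "grip": ..}, ...]. A call has 1 to 12 rows; each row shifts and turns the commanded pose from where the row before left it, along the tool's axes as they then stand; what a row does not reach is not made up. A row lasts 1/8 s, in which the tool goes at most 62.5 mm and 10.7 degrees, less where a joint would pass 70% of its speed; a pose out of reach is approached as far as the arm can. A call is refused whole if a number of a shift passes 6.25 or a number of a turn 10.7, either way. A call with a gripper value outside its range is refused whole. The fingers move at their own pace and stop on an object; the grip force is fixed at half the most. Time passes only in rows, so rows that do not move let the fingers close. It gives the time, the measured TCP pose, the force and the opening at its end, in the units of the state.
- get_obs(): the state, without advancing time (a new reading comes with each control period).
- cams.snapshot(name): name is "scene" or "top"; returns a dict with "frame" (420x560x3 uint8, red, green, blue), "intrinsics" (3x3 intrinsics, pixels), "R" (3x3) and "t" (3): a world point X has camera coordinates R X + t. Camera axes: x right, y down, z forward; pixel columns grow to the right and rows downward; lengths in m; the calibration is good to about 2 mm. A picture is of the moment at which its call begins. There is no depth.
- ticket.close_job(): hands the job in, once; it reports no verdict.
Trained networks look in a picture, given as the dict that the camera call returned (one of the last four; its "shot" number tells which), for a name from the list of things; names that differ only in an ending like _2 or _b are one class to them, and where a whole thing is asked for, a point or a joint stands for the part that bears it (a point fixed in the world has none). Each returns a list of dicts, best first, with "conf" (0 to 1); they miss things now and then, are a little off and sometimes report something else, mostly with a low value. They report only what shows in the picture. A call takes as long as a camera call.
- cams.outline_of(picture, query): "region" (420x560 bool, what is visible of it) and "centre" ([column, row] in pixels, amid what is visible of it).
The state is a dict: "time": time; "joint_positions": joint angles; "qvel": joint speeds; "joint_torque": joint torques, N m; "tool_pos": TCP position; "ee_rot": TCP orientation; "wrist_force": force on the tool from outside, world axes, zero at the start; "wrist_torque": the same for the moment, N m; "width": finger opening in m.
Only numpy, scipy, OpenCV 4.12 (cv2) and the standard library are available. Lean on these libraries where they do the work, as an engineer would, in place of code of your own. Each camera call takes 0.05 s, during which the arm holds its last target.

TASK

Two small spring tensioners for the coating bars stand on the bench; the one with the blue knob has gone slack. Turn its blue knob clockwise until the tip of its sprung pointer arm lines up with the red marker clip on its own scale, then let go. The tensioner with the yellow knob is already set, so leave it as it is.

Things in the scene. Friction and masses are not known exactly. Their poses are not given: they have to be found in the camera images.
- blue_grip (a point): Blue knob: point on its upright axis, 73 mm above the bench. Bar 42 mm long (point x, turns with the knob) and 14 mm thick (point y), from 45 to 87 mm above the bench on a 44 mm disc. Grip it from above across the 14 mm. Clockwise from above deflects the arm (under 0.1 N m); it stays where left and can overshoot. It stands on a fixed grey base plate, 150 x 170 x 12 mm, of varying yaw.
- blue_tip (a point): Free black end of the blue unit's flat steel pointer arm, 22 mm above the bench, which sweeps over a white scale; 95 mm from the arm's upright pivot (point x: along the arm, outward; z up). Sprung and geared to the blue knob: 1 degree of clockwise knob turn swings the arm 0.4 degrees counter-clockwise (seen from above), so the tip moves 0.66 mm.
- blue_mark (a point): Set mark of the blue unit: point 95 mm from the arm's pivot, 22 mm above the bench, over the red line before the fixed red clip (10 x 15 x 17 mm) at the scale's outer edge; point x points outward from the pivot. With the arm pointing at the clip, blue_tip and blue_mark coincide; at the start the tip is 20 to 55 mm clockwise of it.
- yellow_tip (a point): Free end of the pointer arm of the other, otherwise identical unit, which has a yellow knob. It stands at its own red clip from the start and must not be moved.

How it is judged:
At the end, for the whole second after the job is handed in: The tip of the blue unit's pointer arm rests within 10 mm of its red mark (horizontal distance between blue_tip and blue_mark below 0.01 m); the robot touches nothing.
It fails at once if the pointer of the yellow unit is moved by more than 10 mm (distance of yellow_tip from where it was at the start of the episode above 0.01 m).
It also fails if it takes over 32 s, if anything falls off the work surface, if the arm or the gripper's body presses on something with over 40 N, if the wrist force passes 120 N, or if a joint passes its speed limit or range.

## Working session

There is one attempt and no reset: what is moved stays moved. The work goes in short steps, Python scripts to look and compute and a shell command to move; the robot and the scene stay as the last step left them, time stands still between calls to the robot, and variables do not carry over. Pictures are saved under pics/ and viewed, and the job is handed in when it is done.

```bash
mkdir -p pics
python3 - <<'E'
from bench import get_obs,cams
import cv2,numpy as np
o=get_obs();print({k:np.round(v,3).tolist() for k,v in o.items()})
for n in("top","scene"):
    p=cams.snapshot(n);cv2.imwrite(f"pics/{n}0.png",p["frame"][:,:,::-1])
    print(n,p["intrinsics"].tolist(),p["R"].tolist(),p["t"].tolist())
    for q in("blue_grip","blue_tip","blue_mark","yellow_tip"):
        for d in cams.outline_of(p,q)[:3]: print(q,round(d["conf"],2),np.round(d["centre"]),d["region"].sum())
E
```

```text
{'time': 0.0, 'joint_positions': [-1.442, 0.088, 1.372, -0.0, 1.684, -0.103], 'qvel': [0.001, -0.001, -0.001, -0.001, -0.002, 0.001], 'joint_torque': [0.0, -34.019, -30.242, 0.072, 0.033, -0.0], 'tool_pos': [0.126, -0.535, 0.215], 'ee_rot': [-3.139, -0.0, 0.232], 'wrist_force': [0.57, 0.429, 0.025], 'wrist_torque': [-0.007, -0.02, 0.009], 'width': 0.094}
top [[424.6454930676529, 0.0, 271.5540682387526], [0.0, 424.6454930676529, 210.40559646186094], [0.0, 0.0, 1.0]] [[0.0053417883120824815, -0.9997790879558183, -0.020328319750059446], [-0.9979853467772946, -0.0040448167366654774, -0.06331577272188876], [0.06321956117715448, 0.020625584689859082, -0.9977864863490429]] [-0.019367205402643563, 0.5677545931922553, 0.8843071085164004]
blue_grip 0.7 [367. 256.] 384
blue_tip 0.96 [343. 250.] 789
blue_mark 0.39 [356. 206.] 78
yellow_tip 0.67 [201. 238.] 723
scene [[467.9756789490921, 0.0, 272.6283957436365], [0.0, 467.9756789490921, 209.1753458995094], [0.0, 0.0, 1.0]] [[-0.538509014099604, -0.8425789495402807, 0.008291895143432627], [-0.3257967884200857, 0.19912777731415784, -0.9242318870051397], [0.7770871858347882, -0.5004086750782007, -0.3817416187918853]] [0.26706794127776085, 0.297482783524382, 0.6079104184383234]
blue_grip 0.58 [210. 282.] 519
blue_tip 0.58 [334. 253.] 243
yellow_tip 0.6 [211. 282.] 571
```

View pics/top0.png

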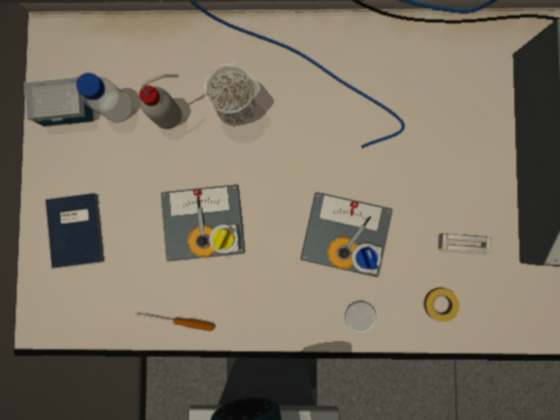

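View pics/scene0.png

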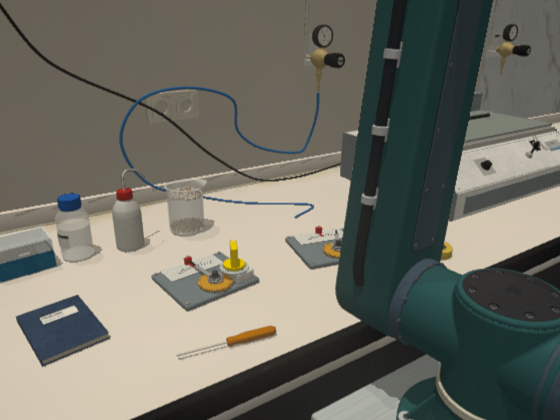

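```bash
python3 -c "
import cv2
a=cv2.imread('pics/top0.png')[170:310,140:440]
cv2.imwrite('pics/top0z.png',cv2.resize(a,None,fx=2.66,fy=2.66,interpolation=cv2.INTER_CUBIC))"
```

```text
(no output)
```

View pics/top0z.png

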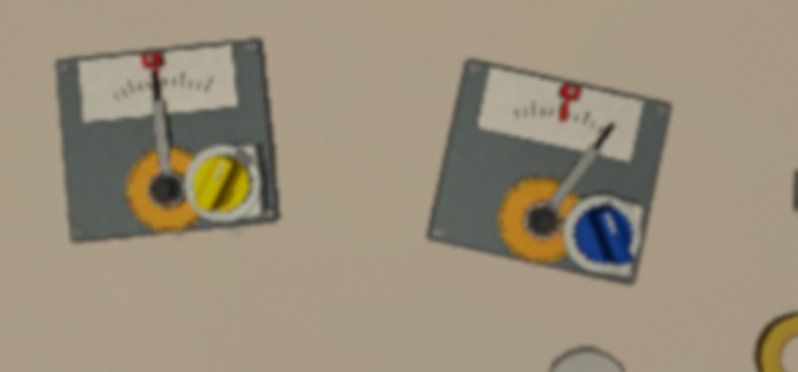

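```bash
cat > h.py <<'E'
import numpy as np
def ray(p,uv,z):
    K=np.array(p["intrinsics"]);R=np.array(p["R"]);t=np.array(p["t"])
    c=-R.T@t; d=R.T@np.linalg.solve(K,[uv[0],uv[1],1]); return c+d*(z-c[2])/d[2]
def proj(p,X):
    K=np.array(p["intrinsics"]);q=K@(np.array(p["R"])@np.array(X)+np.array(p["t"])); return q[:2]/q[2]
E
python3 - <<'E'
from bench import cams
from h import *
import cv2
p=cams.snapshot("top");a=p["frame"][:,:,::-1]
c=a[190:290,295:400]; cv2.imwrite('pics/z1.png',cv2.resize(c,None,fx=6,fy=6,interpolation=cv2.INTER_CUBIC))
print("cam",ray(p,(0,0),0)*0-p["R"].T@p["t"])
m=cams.outline_of(p,"blue_grip")[0]["region"];ys,xs=np.nonzero(m);print(xs.min(),xs.max(),ys.min(),ys.max())
hsv=cv2.cvtColor(a,cv2.COLOR_BGR2HSV)
b=((hsv[...,0]>100)&(hsv[...,0]<130)&(hsv[...,1]>120));b[:235]=0;b[285:]=0;b[:,:340]=0;b[:,395:]=0
ys,xs=np.nonzero(b);print(xs.min(),xs.max(),ys.min(),ys.max(),len(xs))
for y in range(ys.min(),ys.max()+1):print(y,' '.join('%3d'%v for v in a[y,350:388,0]))
E
```

```text
cam [ 0.51080871 -0.03530581  0.9179038 ]
355 377 247 269
356 377 248 268 323
248  61  38  31  38  63 101 131 144 145 138 128 106  84  71  63  56  56  63  70  79  89 106 124 137 141 140 134 132 137 139 125 101  81  77  93 119 132 132
249  63  45  37  57  95 129 143 145 135 116 101  77  56  48  48  58  73  87  96  98  94  95 111 128 138 140 139 138 143 146 134 106  82  78  96 121 131 132
250  74  56  50  85 123 143 146 139 123 104  90  68  48  45  57  83 106 118 121 117 106 100 108 119 129 136 139 141 144 145 132 103  81  83 105 125 131 133
251  68  58  66 110 139 148 141 124 110 108 103  77  54  48  64  97 122 132 133 126 116 105 106 114 121 127 136 143 146 144 127  98  79  88 115 129 132 132
252  52  54  81 127 149 148 134 112 107 117 114  89  60  48  61  95 119 130 133 129 119 105  99 109 116 119 130 140 145 141 123  93  77  91 117 131 132 132
253  50  64 100 138 150 143 124 107 114 124 120  98  67  49  56  82 110 126 132 135 125 109  97 102 112 115 121 133 142 138 117  89  76  94 120 131 133 133
254  67  83 121 145 147 134 116 111 121 127 124 109  79  54  51  69  99 123 132 136 12
[... 1553 characters left out ...]
  70 100 119 123 120 115 109 110 125 129 106  88 101 122 132 133 132 132 131
265  30  34  50  82 123 145 148 136 123 117 116 120 123 125 124 113  86  58  49  60  89 113 124 122 118 112 108 116 117  96  87 107 125 131 132 133 132 132
266  42  49  59  77 109 137 147 147 140 128 111 109 117 121 123 117  95  65  49  53  76 104 120 123 118 113 107 103  97  84  90 115 130 131 132 132 131 132
267  57  65  73  79  94 118 134 145 148 139 120 111 112 116 121 119 103  77  58  55  69  95 116 120 118 111 103  94  83  79  92 118 131 134 132 132 132 131
268  73  78  82  84  85  94 112 132 145 147 139 132 126 121 124 125 113  97  88  79  76  92 111 118 113 107 101  90  78  78  97 123 132 133 132 132 133 132
```

View pics/z1.png

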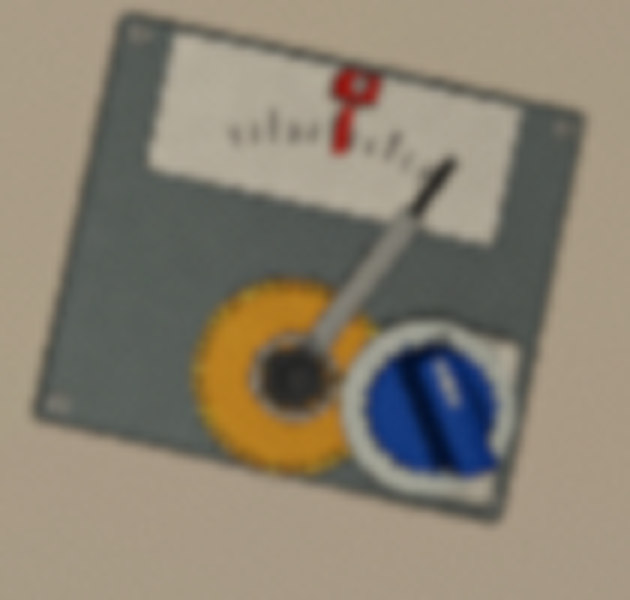

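```bash
cat > ov.py <<'E'
import sys
from bench import cams
from h import *
import cv2
p=cams.snapshot("top");a=p["frame"][:,:,::-1]
s=8;x0,y0=335,225
c=cv2.resize(a[y0:y0+65,x0:x0+65],None,fx=s,fy=s,interpolation=cv2.INTER_CUBIC);o=c.copy()
C=ray(p,(366.3,258.2),.045)
E=ray(p,(363,252),.066);F=ray(p,(367.6,264),.066)
yaw=np.arctan2(*(F-E)[[1,0]]);print(C,np.degrees(yaw))
def f(X): return tuple(int(v) for v in np.round((proj(p,X)-[x0,y0]+.5)*s))
d=np.array([np.cos(yaw),np.sin(yaw)]);n=np.array([-d[1],d[0]])
for z,col in((.087,(0,255,255)),(.045,(0,255,0))):
    P=[np.r_[C[:2]+sx*.021*d+sy*.007*n,z] for sx,sy in((1,1),(1,-1),(-1,-1),(-1,1))]
    cv2.polylines(o,[np.array([f(q) for q in P])],True,col,1)
P=[f(np.r_[C[:2]+.022*np.array([np.cos(t),np.sin(t)]),.045]) for t in np.linspace(0,6.3,60)]
cv2.polylines(o,[np.array(P)],True,(255,0,255),1)
cv2.imwrite(sys.argv[1],o)
for nme,uv,z in(("pivot",(295+293/6-.4,190+377/6-.4),.022),("tip",(295+450/6-.4,190+160/6-.4),.022),("markline",(295+342/6-.4,190+135/6-.4),.013),("clipbase",(295+345/6,190+100/6),.015)):print(nme,ray(p,uv,z))
E
python3 ov.py pics/ov1.png
```

```text
[ 0.46937661 -0.21075859  0.045     ] -159.39626110604178
pivot [ 0.47999815 -0.1678081   0.022     ]
tip [ 0.55605997 -0.22305613  0.022     ]
markline [ 0.56522226 -0.18690982  0.013     ]
clipbase [ 0.57667046 -0.18855507  0.015     ]
```

View pics/ov1.png

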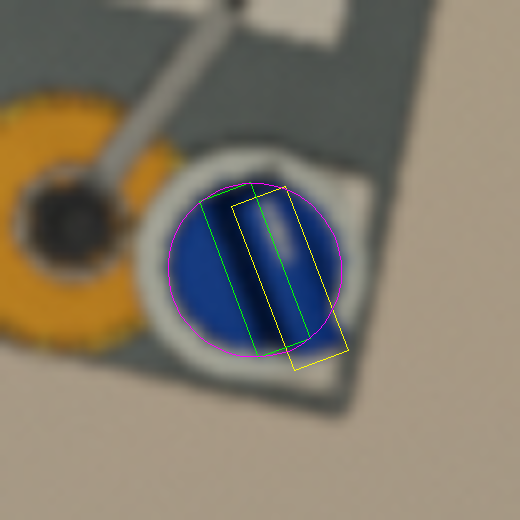

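```bash
python3 -m crank '[{"tx":4.5,"ty":-2.6,"tz":0,"twist":0,"grip":0.6},{"tx":4.5,"ty":-2.6,"tz":0,"twist":0,"grip":0.6},{"tx":4.5,"ty":-2.6,"tz":0,"twist":0,"grip":0.6},{"tx":4.5,"ty":-2.6,"tz":0,"twist":0,"grip":0.6},{"tx":4.5,"ty":-2.6,"tz":0,"twist":0,"grip":0.6},{"tx":4.5,"ty":-2.6,"tz":0,"twist":0,"grip":0.6},{"tx":4.5,"ty":-2.6,"tz":0,"twist":0,"grip":0.6},{"tx":4.5,"ty":-2.6,"tz":0,"twist":0,"grip":0.6},{"tx":4.5,"ty":-2.6,"tz":2,"twist":0,"grip":0.6},{"tx":0,"ty":0,"tz":2,"twist":-7.3,"grip":0.6},{"tx":0,"ty":0,"tz":0,"twist":0,"grip":0.6}]'
python3 - <<'E'
from bench import get_obs,cams
import cv2,numpy as np
o=get_obs();print(o["tool_pos"],np.degrees(o["ee_rot"]))
p=cams.snapshot("scene");cv2.imwrite("pics/s1.png",p["frame"][:,:,::-1])
E
```

```text
time: 2.02
tool_pos: [0.4661, -0.2134, 0.1746]
ee_rot: [-3.138, 0.003, 0.359]
wrist_force: [-0.3, -0.4, 0.6]
width: 0.0563
[ 0.46607781 -0.21337799  0.17458255] [-1.79822187e+02  1.60088604e-01  2.05797803e+01]
```

View pics/s1.png

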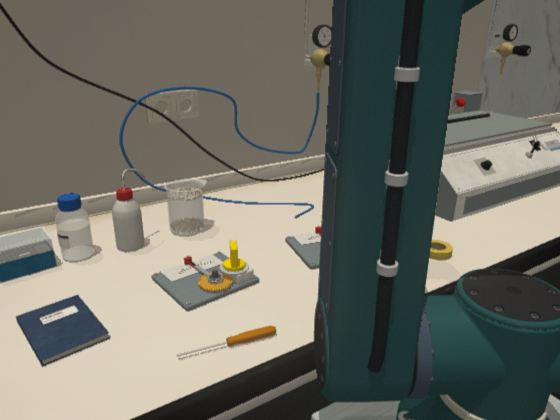

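```bash
python3 -m crank '[{"tx":0.5,"ty":0,"tz":3.6,"twist":0,"grip":0.6},{"tx":0,"ty":0,"tz":3.6,"twist":0,"grip":0.6},{"tx":0,"ty":0,"tz":3.6,"twist":0,"grip":0.6},{"tx":0,"ty":0,"tz":0,"twist":0,"grip":0.6},{"tx":0,"ty":0,"tz":0,"twist":0,"grip":0.25},{"tx":0,"ty":0,"tz":0,"twist":0,"grip":0.25},{"tx":0,"ty":0,"tz":0,"twist":0,"grip":0.25}]'
python3 - <<'E'
from bench import get_obs,cams
import cv2,numpy as np
p=cams.snapshot("top");cv2.imwrite("pics/t2.png",cv2.resize(p["frame"][170:310,280:440,::-1],None,fx=4,fy=4,interpolation=2))
E
```

```text
time: 2.95
tool_pos: [0.4724, -0.2134, 0.0702]
ee_rot: [3.139, -0.002, 0.359]
wrist_force: [0.6, 0.6, 0.5]
width: 0.0296
```

View pics/t2.png

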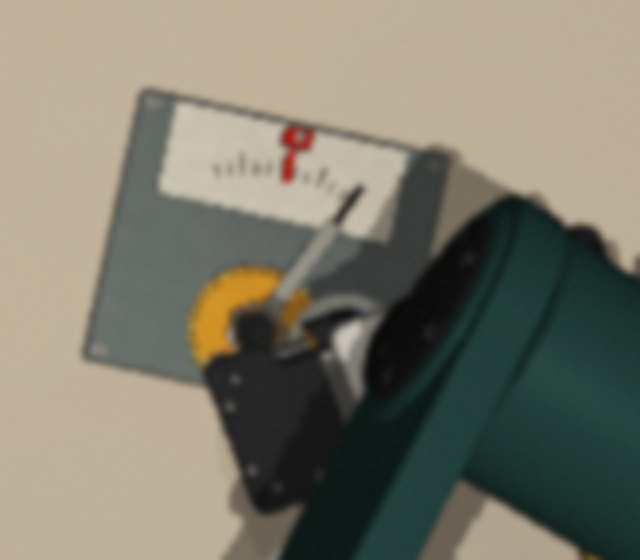

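The pointer, its tip at about (370,216) in the full picture, and the red clip are still visible beside the gripper. The fingers straddle the knob with no contact force. I'll lower 3 mm and close.

```bash
python3 -m crank '[{"tx":0,"ty":0,"tz":0.3,"twist":0,"grip":0.25},{"tx":0,"ty":0,"tz":0,"twist":0,"grip":0.05},{"tx":0,"ty":0,"tz":0,"twist":0,"grip":0.05},{"tx":0,"ty":0,"tz":0,"twist":0,"grip":0.05},{"tx":0,"ty":0,"tz":0,"twist":0,"grip":0.05}]'
python3 -c "
from bench import get_obs
o=get_obs();print(o['wrist_force'],o['wrist_torque'],o['width'])"
```

```text
time: 3.62
tool_pos: [0.4708, -0.2116, 0.0651]
ee_rot: [-3.139, 0.001, 0.359]
wrist_force: [-2.0, 5.0, 1.7]
width: 0.0133
[-2.02747218  4.96771365  1.7442011 ] [ 0.94754309  0.39300885 -0.00672506] 0.013303162693294082
```

```bash
python3 -m crank '[{"tx":0,"ty":-0.1,"tz":0,"twist":0,"grip":0.05},{"tx":0,"ty":0,"tz":0,"twist":8,"grip":0.05},{"tx":0,"ty":0,"tz":0,"twist":8,"grip":0.05},{"tx":0,"ty":0,"tz":0,"twist":8,"grip":0.05},{"tx":0,"ty":0,"tz":0,"twist":8,"grip":0.05},{"tx":0,"ty":0,"tz":0,"twist":0,"grip":0.05}]'
cat > m.py <<'E'
import sys
from bench import get_obs,cams
from h import *
import cv2
p=cams.snapshot("top");a=p["frame"][:,:,::-1]
cv2.imwrite(sys.argv[1],cv2.resize(a[180:270,300:400],None,fx=6,fy=6,interpolation=2))
o=get_obs();print(o["time"],np.round(o["wrist_force"],1),np.round(o["wrist_torque"],2),np.degrees(o["ee_rot"]))
for q in("blue_tip","blue_mark"):
    for d in cams.outline_of(p,q)[:1]:
        ys,xs=np.nonzero(d["region"]);print(q,d["conf"],d["centre"],ys.min(),xs[ys==ys.min()].mean())
E
python3 m.py pics/t3.png
```

```text
time: 4.38
tool_pos: [0.4708, -0.211, 0.0651]
ee_rot: [-3.14, 0.001, -0.198]
wrist_force: [-0.9, 4.8, 1.0]
width: 0.0138
4.425 [-1.   5.8  1.3] [ 0.99  0.29 -0.04] [-1.79910210e+02  6.90092122e-02 -1.13090845e+01]
blue_tip 0.74 [352.0, 235.6] 216 359.0
blue_mark 0.41 [354.9, 207.0] 202 353.0
```

View pics/t3.png

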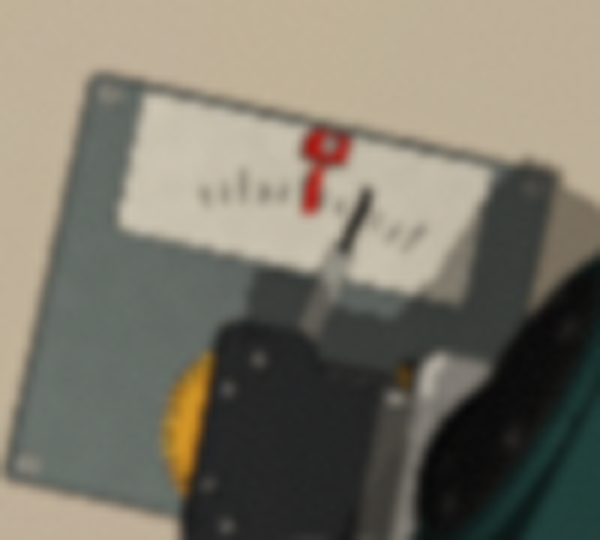

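```bash
python3 -c "
from bench import cams
from h import *
p=cams.snapshot('top');P=np.array([.48,-.1678])
for uv,z in(((300+366/6-.4,180+192/6-.4),.022),((300+313/6-.4,180+195/6-.4),.013),((300+327/6-.4,180+148/6-.4),.03)):
  d=ray(p,uv,z)[:2]-P;print(d,np.hypot(*d),np.degrees(np.arctan2(d[1],d[0])))"
```

```text
[ 0.08581355 -0.03648592] 0.09324798872661526 -23.0340658099798
[ 0.08522372 -0.01946303] 0.0874179197504792 -12.864347460933418
[ 0.10061636 -0.0215732 ] 0.10290313173508275 -12.10159126513067
```

Gearing is as stated. About 10.5° of arm is left, so 26.5° more on the knob.

```bash
python3 -m crank '[{"tx":0,"ty":0,"tz":0,"twist":9,"grip":0.05},{"tx":0,"ty":0,"tz":0,"twist":9,"grip":0.05},{"tx":0,"ty":0,"tz":0,"twist":8.5,"grip":0.05},{"tx":0,"ty":0,"tz":0,"twist":0,"grip":0.05}]'
python3 m.py pics/t4.png
```

```text
time: 5.08
tool_pos: [0.471, -0.2105, 0.0651]
ee_rot: [-3.14, 0.002, -0.66]
wrist_force: [-1.6, 6.2, 1.4]
width: 0.0136
5.125 [-1.3  5.7 -0.1] [ 1.18  0.23 -0.08] [-1.79897035e+02  1.12938486e-01 -3.78025399e+01]
blue_tip 0.8 [340.8, 258.6] 210 353.0
blue_mark 0.5 [354.2, 206.9] 201 353.5
```

View pics/t4.png

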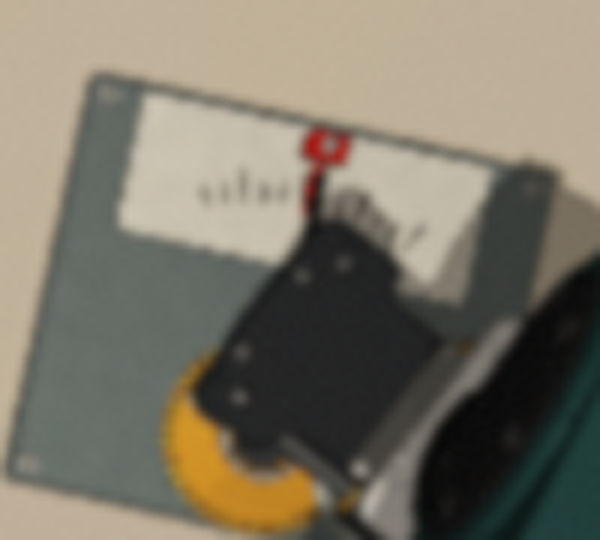

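The tip at about (353,209) is on the red line below the clip. I'll release, lift straight up and check whether it holds.

```bash
python3 -m crank '[{"tx":0,"ty":0,"tz":0,"twist":0,"grip":0.3},{"tx":0,"ty":0,"tz":0,"twist":0,"grip":0.3},{"tx":0,"ty":0,"tz":0,"twist":0,"grip":0.3},{"tx":0,"ty":0,"tz":-2,"twist":0,"grip":0.3},{"tx":0,"ty":0,"tz":-4,"twist":0,"grip":0.3},{"tx":0,"ty":0,"tz":-4,"twist":0,"grip":0.3},{"tx":-3,"ty":0,"tz":-3,"twist":0,"grip":0.3},{"tx":-5,"ty":0,"tz":0,"twist":0,"grip":0.3},{"tx":-5,"ty":0,"tz":0,"twist":0,"grip":0.3},{"tx":0,"ty":0,"tz":0,"twist":0,"grip":0.3},{"tx":0,"ty":0,"tz":0,"twist":0,"grip":0.3}]'
python3 m.py pics/t5.png; python3 -c "
from bench import cams
import cv2
p=cams.snapshot('top');cv2.imwrite('pics/t5f.png',p['frame'][:,:,::-1])"
```

```text
time: 6.6
tool_pos: [0.3691, -0.1325, 0.196]
ee_rot: [3.142, -0.002, -0.662]
wrist_force: [-0.3, 0.4, 0.5]
width: 0.0281
6.65 [ 0.5 -0.6 -0.9] [ 0.08 -0.04 -0.03] [ 1.79993880e+02 -8.02240988e-02 -3.79300635e+01]
blue_tip 0.6 [346.3, 249.7] 210 353.0
blue_mark 0.52 [356.0, 204.0] 202 353.5
```

View pics/t5.png

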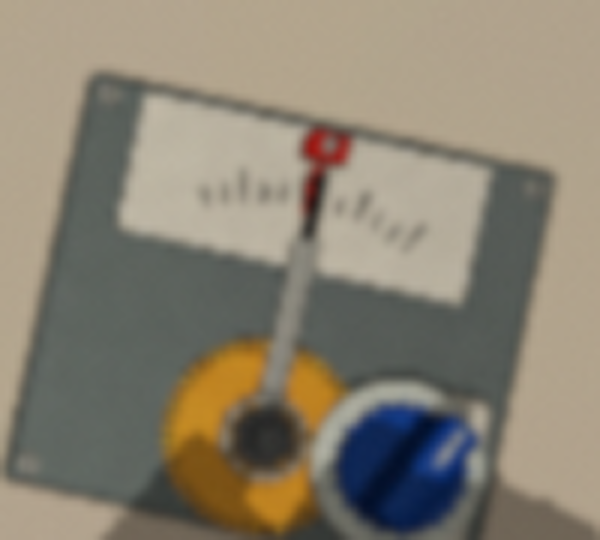

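View pics/t5f.png

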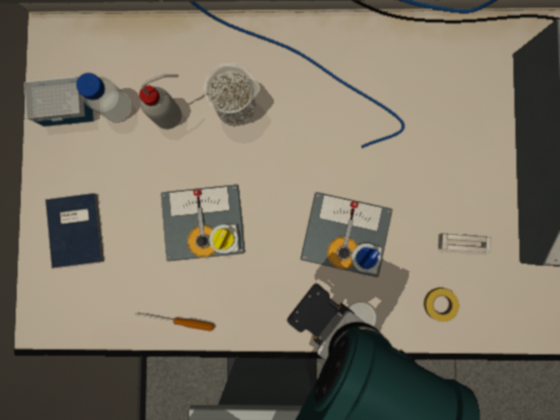

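The pointer stays on the red line, with its tip at about (353,209). The yellow unit is unchanged and the gripper is clear, so I'm handing in.

```bash
python3 -c "
from bench import ticket
print(ticket.close_job())"
```

```text
the job is handed in; nothing more can be done
None
```

The blue unit's pointer now sits on its red mark, and I handed the job in at about 6.7 s. I gripped the blue knob from above, turned it about 58.5° clockwise in two stages with a look in between, then let go and backed off.

- **Pointer:** the last pictures, taken after letting go, show the tip on the red line just below the clip. By eye it is within about 2 mm of the mark, and it didn't move when released.
- **Yellow unit:** it was never approached, and its pointer looks the same as at the start.
- **Forces:** the wrist force stayed around 6 N at the readings taken while gripping and turning, and was about 1 N after backing off. The arm is clear of everything.
- **Limits of the checks:** the network found the red mark with only about 0.4–0.5 confidence, so I placed the mark and the tip by eye in enlarged pictures. The scene camera's view of the blue unit was blocked by the arm, so the pointer check rests on the top camera alone.

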